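Dock the wheel lock key case past its spring catch

TASK

The grey wheel lock key case sits part-way along its aluminium holder, stopped short by the spring catch's tooth. Press the dark steel spring strip behind the case right down and, keeping it down, push the case along its lane over the lowered tooth until it is fully home against the end stop; then draw the fingertip back off the case before letting the strip spring up, so that the tooth locks the case in and nothing drags it upwards. Only press and push: do not lift or tip the case, and leave the nuts, wrench handle, mug, can and jar where they stand.

Things in the scene. Friction and masses are not known exactly. Their poses are not given: they have to be found in the camera images.
- holder: Aluminium holder fixed on the shelf, 250 mm long (x -120 to +130 mm). Origin on the shelf surface, on the lane's centre line; +x is the push direction, z up. Two rails (tops 24 mm above the origin) carry the case; the slot between them, y -30 to +30 mm, holds the spring strip. Guide walls 83 mm apart rise to 34 mm. On the +y side a ledge, 4 mm thick, runs to y = +99 mm and carries four nuts.
- end_stop (a point): Middle of the end stop's face, at holder x = +115 mm, 34 mm above the shelf. The stop is a dark steel bar across the holder's +x end, its top 44 mm above the shelf.
- catch (a joint): How far the spring catch (strip and tooth in one rigid piece) is pressed down, in m: 0 = up, 0.012 = bottomed. It only moves straight up and down; about 4 N starts it, 9 N bottoms it, and it springs back when let go. The case passes over the tooth when it is pressed more than 0.006; 0.010 gives good clearance.
- strip (a point): Middle of the bare rear part of the dark steel spring strip, on its top face (moves with it): holder x = -90 mm, y = 0, 22 mm above the shelf when up. The strip is flat, 50 mm wide, and runs from holder x = -118 mm on under the case to the tooth, so a fingertip can hold it down anywhere behind the case and slide forward along it. Its rear end has fine cross ribs.
- tooth (a point): Centre of the top of the catch's tooth (moves with the strip), at holder x = +94 mm. The tooth is 8 mm thick along x and 36 mm wide; when up its top is 30 mm above the shelf, 6 mm above the rails.
- key_case: Loose grey case, about 0.4 kg, 100 (x) x 80 (y) x 26 mm high, black snap latch on top at its leading +x end. Origin at the centre of its underside, on the rails; axes parallel to the holder's. It starts at holder x = +5 to +30 mm and is home, touching the stop, at +65 mm. Underside recessed 8 mm within 12 mm thick end walls: within 5 mm of home the tooth can rise behind the leading wall.
- nut0: One of four chrome wheel nuts standing in a row on the holder's ledge, 26 mm across, 31 mm high; origin at the centre of its underside. Leave alone.
- nut1: One of four chrome wheel nuts standing in a row on the holder's ledge, 26 mm across, 31 mm high; origin at the centre of its underside. Leave alone.
- nut2: One of four chrome wheel nuts standing in a row on the holder's ledge, 26 mm across, 31 mm high; origin at the centre of its underside. Leave alone.
- nut3: One of four chrome wheel nuts standing in a row on the holder's ledge, 26 mm across, 31 mm high; origin at the centre of its underside. Leave alone.
- wrench: Blue aluminium lug wrench handle with a steel socket head, lying beyond the holder, 340 mm long, 26 mm thick; origin under its middle, y along it. Leave alone.
- mug: White ceramic mug with a wooden stir stick standing in it, 82 mm across, 95 mm high (stick to 148 mm), origin at the centre of its underside. Leave alone.
- spray: Aluminium spray can, 66 mm across, 190 mm high, origin at the centre of its underside. Leave alone.
- jar: Jar of grease, 72 mm across, 70 mm high, origin at the centre of its underside. Leave alone.
Things that resemble listed ones, but are neither listed nor needed, are in the scene too. Leave any orange or purple look-alike of the key_case alone.

How it is judged:
By the outcome, as a careful person would: the job done as asked, in the order asked, and still so for the second after the job is handed in, with the robot touching nothing.
It also fails if it takes over 43 s, if anything falls off the work surface, if the arm or the gripper's body presses on something with over 40 N, if the wrist force passes 120 N, or if a joint passes its speed limit or range.

ROBOT

A 6-joint arm with a two-finger parallel gripper is mounted at the origin on the work surface. World frame = base frame: x ahead of the robot, y to its left, z up, the work surface at z = 0. Lengths are in m, angles in degrees, forces in N, time in s.
With the tool pointing down it reaches from about 0.4 to 0.825 m from the base axis. Payload 7 kg.
Tool frame: the origin (TCP) lies at the very end of the fingers, on their centre line; the grasp point (between the pads) lies 19 mm behind it (ctrl.grip_point_offset is the distance from the TCP to the grasp point, in m); x points along the fingers, z is the direction in which the jaws open and shut, and the axes are right-handed (so a half turn about x gives the same grasp; the last joint's range is limited). The gripper opens to 88 mm and grips with 3 to 60 N. Pads are 19 mm wide; open, the fingers measure 130 mm over their backs; the gripper's body (78 mm by 193 mm) begins 47 mm behind the grasp point.
Start: joints at [85.548, 20.546, 0.682, 0, -70.136, -16.507], TCP at [0.241, 0.63, 0.227] pointing down, gripper open.
Joint ranges: [-176.03, 176.03], [-82.01, 121.73], [-58.28, 71.71], [-173.87, 95.51], [-174.79, -0.11], [-173.66, 173.66]. Speed limits (degrees/s): [136.94, 136.94, 172.46, 180, 180, 180].

INTERFACE

Orientations are given as [roll, pitch, yaw] about the fixed x, y, z axes, in that order (R = Rz(yaw) Ry(pitch) Rx(roll)).
In Python, from plant import get_obs, snapshot, calibration, close_job, ctrl gives the robot as it stands.
- The arm moves only by the tool move_arm, never from a script. Its argument "commands" is a list that holds one entry, the list of rows, each a list of 4 numbers: the shift along the tool's x, y, z in cm, then the turn about the tool's x in rad. In form: [[[dx, dy, dz, spin], ...]]. A call has 1 to 8 rows; each row shifts and turns the commanded pose from where the row before left it, along the tool's axes as they then stand; what a row does not reach is not made up. A row lasts 1/10 s, in which the tool goes at most 50 mm and 8.59 degrees, less where a joint would pass 70% of its speed; a pose out of reach is approached as far as the arm can. A call with a gripper value outside its range is refused whole. "jaw" is the finger opening in cm, from 0 to 8.76, set as the call begins (left out, the last holds). The fingers move at their own pace and stop on an object; the grip force is fixed at half the most. Time passes only in rows, so rows that do not move let the fingers close. It gives the time, the measured TCP pose, the force and the opening at its end, in the units of the state.
- get_obs(): the state, without advancing time (a new reading comes with each control period).
- snapshot(name): name is "scene" or "side" or "wrist"; returns (picture, depth): 400x640x3 uint8, red, green, blue; 400x640 float32, m along the optical axis (not along the pixel's ray), 0 where there is no reading.
- calibration(name): a dict with "mtx" (3x3 intrinsics, pixels), "T" (4x4, takes a point from camera to world coordinates); the wrist camera has in their place "tool_from_camera" (4x4, takes a point from camera to tool coordinates, whose origin is the TCP and whose axes are the tool frame's). Camera axes: x right, y up, looking along -z (the intrinsics and any distortion apply to the point x, -y, -z); pixel columns grow to the right and rows downward; lengths in m; the calibration is good to about 2 mm. A picture is of the moment at which its call begins: read the wrist's pose just before it. calibration takes no time and is no camera call.
- close_job(): hands the job in, once; it reports no verdict.
The state is a dict: "clock": time; "joint_pos": joint angles; "qvel": joint speeds; "tau": joint torques, N m; "tool_pos": TCP position; "orientation": TCP orientation; "force": force on the tool from outside, world axes, zero at the start; "moment": the same for the moment, N m; "opening": finger opening in m.
Only numpy, scipy, OpenCV 4.12 (cv2) and the standard library are available. Lean on these libraries where they do the work, as an engineer would, in place of code of your own. Each camera call takes 0.05 s, during which the arm holds its last target. There are 200 camera calls.

## Working session

There is one attempt and no reset: what is moved stays moved. The work goes in short steps, Python scripts to look and compute and a tool call to move; the robot and the scene stay as the last step left them, time stands still between calls to the robot, and variables do not carry over. Pictures are saved under pics/ and viewed, about 8 in all and at most 12, crops included, and the job is handed in when it is done.

Besides the shell and the picture viewer there is one more tool, called by a JSON object that holds its "api" and its "payload". move_arm: Moves the arm, as the interface text tells. Its arguments: {"type":"object","properties":{"commands":{"type":"array"},"jaw":{"type":"number"}},"required":["commands"]}

```bash
mkdir -p pics; ls; cat > h.py <<'E'
import numpy as np,cv2
from plant import get_obs,snapshot,calibration,close_job,ctrl
from scipy.spatial.transform import Rotation as R
def toolT(o):
    T=np.eye(4);T[:3,:3]=R.from_euler('xyz',o['orientation'],degrees=True).as_matrix();T[:3,3]=o['tool_pos'];return T
def grab(n,f):
    o=get_obs();p,d=snapshot(n);c=calibration(n)
    T=c['T'] if 'T' in c else toolT(o)@c['tool_from_camera']
    np.savez('pics/'+f+'.npz',p=p,d=d,T=T,K=c['mtx']);cv2.imwrite('pics/'+f+'.png',p[:,:,::-1]);return p,d,np.array(T),np.array(c['mtx'])
def load(f):
    z=np.load('pics/'+f+'.npz');return z['p'],z['d'],z['T'],z['K']
def cloud(d,T,K):
    v,u=np.mgrid[:d.shape[0],:d.shape[1]]
    P=np.stack([(u-K[0,2])/K[0,0]*d,-(v-K[1,2])/K[1,1]*d,-d],-1)
    return P@T[:3,:3].T+T[:3,3]
def plane(u,v,z,T,K):
    r=T[:3,:3]@np.array([(u-K[0,2])/K[0,0],-(v-K[1,2])/K[1,1],-1]);return T[:3,3]+r*(z-T[2,3])/r[2]
def pix(P,T,K):
    q=(np.asarray(P)-T[:3,3])@T[:3,:3];return np.stack([K[0,0]*q[...,0]/-q[...,2]+K[0,2],K[1,1]*-q[...,1]/-q[...,2]+K[1,2]],-1)
E
python3 - <<'E'
from h import *
o=get_obs();print(o)
for n in('scene','side','wrist'):
    p,d,T,K=grab(n,n+'0');print(n,T.round(3),K, {k:v for k,v in calibration(n).items() if k not in('T','mtx')},(d>0).mean())
a=cv2.imread('pics/scene0.png');b=cv2.imread('pics/side0.png')
cv2.imwrite('pics/two.png',cv2.resize(np.vstack([a,b]),None,fx=.75,fy=.75))
E
```

```text
pics
{'clock': 0.0, 'joint_pos': array([ 8.55475348e+01,  2.05911921e+01,  6.33868837e-01, -2.03995635e-02,
       -7.01366940e+01, -1.65061489e+01]), 'qvel': array([-0.06792101, -0.07331682,  0.03715717,  0.00205762, -0.06442953,
        0.01533205]), 'tau': array([-2.44351533e-03, -5.82718885e+01,  2.93060392e+01,  6.99701026e+00,
        7.04320759e-03, -1.61723692e-04]), 'tool_pos': array([0.24129933, 0.62986555, 0.22562528]), 'orientation': array([   4.97908278,   89.90404624, -105.98647829]), 'force': array([ 0.19499777, -0.88272587,  0.38263581]), 'moment': array([ 0.00515858,  0.0008448 , -0.00462978]), 'opening': 0.08769002005074067}
scene [[-4.180e-01 -7.250e-01  5.480e-01  1.206e+00]
 [ 9.080e-01 -3.330e-01  2.530e-01  2.760e-01]
 [-1.000e-03  6.030e-01  7.970e-01  1.003e+00]
 [ 0.000e+00  0.000e+00  0.000e+00  1.000e+00]] [[414.43071386   0.         322.02496828]
 [  0.         414.43071386 197.07328679]
 [  0.           0.           1.        ]] {} 0.996234375
side [[ 0.768  0.361 -0.529 -0.095]
 [-0.64   0.429 -0.637 -0.841]
 [-0.002  0.828  0.561  0.774]
 [ 0.     0.     0.     1.   ]] [[471.47359911   0.         319.93041322]
 [  0.         471.47359911 200.53683365]
 [  0.           0.           1.        ]] {} 0.99608203125
wrist [[-0.357  0.892  0.278  0.318]
 [-0.934 -0.341 -0.104  0.602]
 [ 0.002 -0.297  0.955  0.383]
 [ 0.     0.     0.     1.   ]] [[276.82164753   0.         315.39381405]
 [  0.         276.82164753 201.29971457]
 [  0.           0.           1.        ]] {'tool_from_camera': array([[-6.83325766e-04,  2.96893912e-01, -9.54910225e-01,
        -1.56976843e-01],
       [ 8.62301273e-04,  9.54910268e-01,  2.96893309e-01,
         8.17536197e-02],
       [ 9.99999395e-01, -6.20545456e-04, -9.08526789e-04,
        -1.31809140e-03],
       [ 0.00000000e+00,  0.00000000e+00,  0.00000000e+00,
         1.00000000e+00]])} 0.995890625
```

View pics/scene0.png

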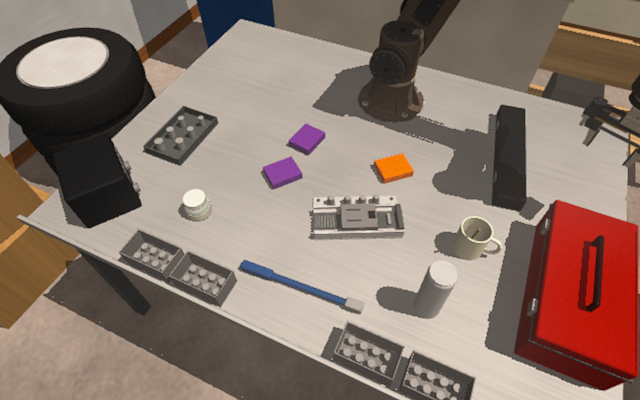

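View pics/side0.png

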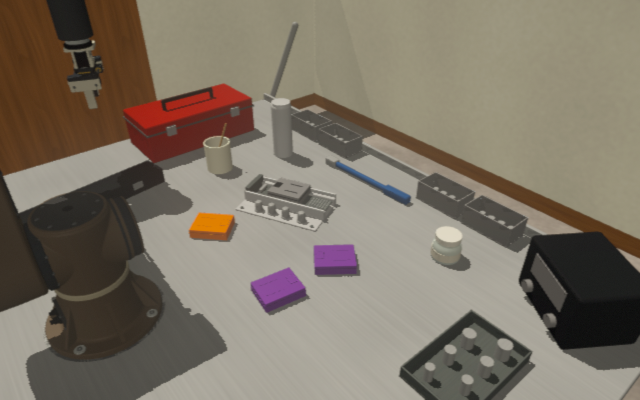

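View pics/wrist0.png

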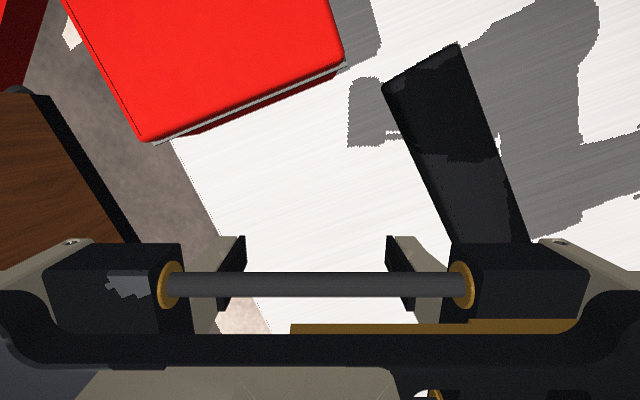

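The scene view shows the holder at about (312–404, 195–238), with the nuts on the side facing the robot and the case near (370,216). The side view shows it at (238–336, 178–226). The wrist camera doesn't see it yet. Next I'll fit the holder with depth and zoom in.

```bash
python3 - <<'E'
from h import *
for n in('scene0','side0'):
    p,d,T,K=load(n);P=cloud(d,T,K)
    if n=='scene0': ctr=P[216,358]; print('ctr',ctr)
    r=(np.hypot(*(P[...,:2]-ctr[:2]).transpose(2,0,1))<.19)
    tab=r&(np.abs(P[...,2])<.03);print(n,'table z',np.percentile(P[...,2][r],[5,25,50]))
    m=r&(P[...,2]>.014)&(P[...,2]<.05)
    k,l,s,c=cv2.connectedComponentsWithStats(m.astype(np.uint8));i=1+s[1:,4].argmax();print(s[i])
    q=P[l==i];rect=cv2.minAreaRect(q[:,:2].astype(np.float32)*1000);print(rect)
    hh,e=np.histogram(q[:,2],np.arange(.014,.06,.002));print(dict(zip(e.round(3),hh)))
    for b in((.02,.027),(.031,.037),(.041,.047),(.047,.053)):
        w=q[(q[:,2]>b[0])&(q[:,2]<b[1])]
        if len(w)>5: print(b,len(w),cv2.minAreaRect(w[:,:2].astype(np.float32)*1000))
p,d,T,K=load('scene0');a=cv2.resize(p[185:250,300:415],None,fx=6.5,fy=6.5,interpolation=cv2.INTER_CUBIC)
cv2.imwrite('pics/c0.png',a[:,:,::-1])
E
```

```text
ctr [0.56574817 0.09203415 0.04494889]
scene0 table z [-0.00379328 -0.00161056  0.00032294]
[ 314  195   91   43 2597]
((549.9524536132812, 85.5109634399414), (134.6469268798828, 250.76907348632812), 26.202089309692383)
{np.float64(0.014): np.int64(57), np.float64(0.016): np.int64(84), np.float64(0.018): np.int64(205), np.float64(0.02): np.int64(354), np.float64(0.022): np.int64(303), np.float64(0.024): np.int64(171), np.float64(0.026): np.int64(80), np.float64(0.028): np.int64(105), np.float64(0.03): np.int64(152), np.float64(0.032): np.int64(152), np.float64(0.034): np.int64(107), np.float64(0.036): np.int64(34), np.float64(0.038): np.int64(36), np.float64(0.04): np.int64(58), np.float64(0.042): np.int64(67), np.float64(0.044): np.int64(78), np.float64(0.046): np.int64(216), np.float64(0.048): np.int64(338), np.float64(0.05): np.int64(0), np.float64(0.052): np.int64(0), np.float64(0.054): np.int64(0), np.float64(0.056): np.int64(0)}
(0.02, 0.027) 876 ((551.9823608398438, 84.74149322509766), (128.83355712890625, 247.36912536621094), 26.097755432128906)
(0.031, 0.037) 352 ((550.94433
[... 1026 characters left out ...]
loat64(0.044): np.int64(52), np.float64(0.046): np.int64(74), np.float64(0.048): np.int64(211), np.float64(0.05): np.int64(0), np.float64(0.052): np.int64(0), np.float64(0.054): np.int64(0), np.float64(0.056): np.int64(0)}
(0.02, 0.027) 753 ((544.4301147460938, 81.788330078125), (136.29421997070312, 250.42013549804688), 26.60099220275879)
(0.031, 0.037) 394 ((548.549560546875, 83.16398620605469), (136.32763671875, 249.4457550048828), 25.297677993774414)
(0.041, 0.047) 171 ((546.5150756835938, 122.84992980957031), (87.60790252685547, 175.6690673828125), 25.369464874267578)
(0.047, 0.053) 257 ((547.5743408203125, 121.48585510253906), (84.65077209472656, 168.43711853027344), 27.262977600097656)
```

View pics/c0.png

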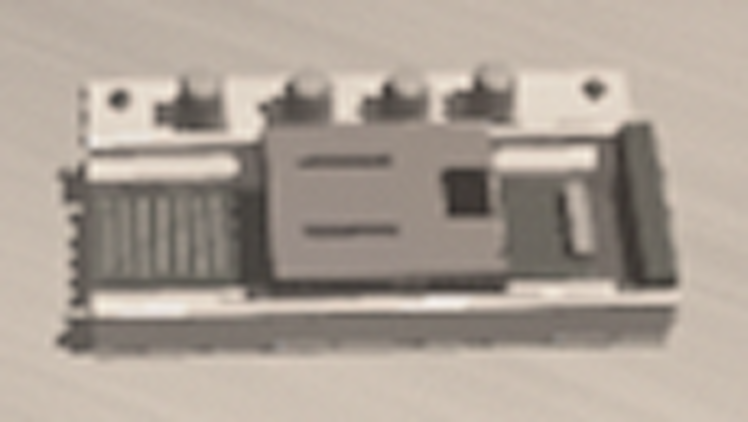

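The crop shows the ribbed strip end on the left, the case in the middle, and the tooth and dark stop on the right. So holder +x points right in the image, at a world yaw of about 116.2°, with the origin near (0.5705, 0.0795). Now I'll work out the move to hover behind the case.

```bash
cat >> h.py <<'E'
YAW=116.2; O=np.array([.5705,.0795])
def hx(x,y=0,O=O,yaw=YAW):
    a=np.deg2rad(yaw);return O+x*np.array([np.cos(a),np.sin(a)])+y*np.array([-np.sin(a),np.cos(a)])
def delta(xy,z):
    o=get_obs();Tm=toolT(o);return (Tm[:3,:3].T@(np.array([*xy,z])-Tm[:3,3])*100).round(2)
def angs(yaw=YAW):
    Tm=toolT(get_obs());ty=np.degrees(np.arctan2(Tm[1,1],Tm[0,1]));tz=np.degrees(np.arctan2(Tm[1,2],Tm[0,2]))
    return ty-yaw,tz-yaw,Tm[:3,:3].round(4).tolist()
E
python3 - <<'E'
from h import *
print(angs(),delta(hx(-.08),.227))
for n in('scene0','side0'):
    p,d,T,K=load(n);P=cloud(d,T,K)
    for nm,uv in (('mug',(474,232)),('spray',(440,272))) if n=='scene0' else (('mug',(218,150)),('spray',(283,104))): print(nm,P[uv[1],uv[0]])
E
```

```text
(np.float64(-137.16389763098238), np.float64(-227.16390934161058), [[-0.0003, 0.9338, -0.3578], [-0.0012, -0.3578, -0.9338], [-1.0, 0.0002, 0.0013]]) [-5.000e-02  5.630e+01  4.507e+01]
mug [0.46933857 0.40099038 0.02687847]
spray [0.7244642  0.33556022 0.18873286]
mug [0.4903986  0.35661326 0.08669339]
spray [0.71441557 0.31518416 0.19077038]
```

{"api": "move_arm", "payload": {"commands": [[[0,3.7,3.0,0],[0,3.7,3.0,0],[0,3.7,3.0,0],[0,3.7,3.0,0],[0,3.7,3.0,0],[0,3.7,3.0,0],[0,3.7,3.0,0],[0,3.7,3.0,0]]], "jaw": 0}}

```text
clock: 0.95
tool_pos: [0.4325, 0.2985, 0.2267]
orientation: [177.1, 90.0, 66.2]
force: [0.4, -0.2, -0.9]
opening: 0.0291
```

{"api": "move_arm", "payload": {"commands": [[[0,3.8,3.0,0],[0,3.8,3.0,0],[0,3.8,3.0,0],[0,3.8,3.0,0],[0,3.8,3.0,0],[0,3.8,3.0,0],[0,3.8,3.0,0],[0,0,0,0]]]}}

```text
clock: 1.75
tool_pos: [0.6069, 0.0044, 0.2255]
orientation: [-24.8, 89.9, -136.1]
force: [-0.6, 0.4, -0.0]
opening: 0.0008
```

{"api": "move_arm", "payload": {"commands": [[[0,0,0,0.1496],[0,0,0,0.1496],[0,0,0,0.1496],[0,0,0,0.1496],[0,0,0,0.1496],[0,0,0,0],[0,0,0,0]]]}}

```text
clock: 2.45
tool_pos: [0.6051, 0.0093, 0.2264]
orientation: [-34.3, 90.0, 172.2]
force: [0.3, -0.7, 0.0]
opening: 0.0006
```

```bash
python3 - <<'E'
from h import *
o=get_obs();print(o['clock'],o['opening'],o['force'],angs(),delta(hx(-.08),.13))
grab('wrist','w1')
E
```

```text
2.45 0.0005992910142854244 [ 0.34312105 -0.73645219  0.04345371] (np.float64(-179.74351220356527), np.float64(-269.7435099801552), [[-0.0003, 0.4455, -0.8953], [0.0, -0.8953, -0.4455], [-1.0, -0.0002, 0.0002]]) [9.64 0.18 0.  ]
```

View pics/w1.png

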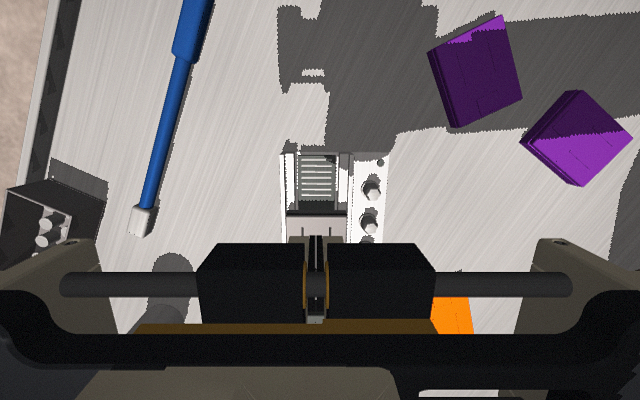

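The wrist view shows the ribbed strip at (300–335, 155–200), the case's rear edge at row ~214 and the fingers centred on column 315, nearly on the lane. I'll measure the lane lines and the case's rear edge in holder coordinates.

```bash
python3 - <<'E'
from h import *
p,d,T,K=load('w1');P=cloud(d,T,K)
a=np.deg2rad(YAW);Rh=np.array([[np.cos(a),np.sin(a)],[-np.sin(a),np.cos(a)]])
H=P.copy();H[...,:2]=(P[...,:2]-O)@Rh.T;H*=1000
print('TCP px',pix(get_obs()['tool_pos'],T,K))
for r in(165,180,195,225):
    print('row',r,[(c,*H[r,c].round(0).astype(int),int(p[r,c].mean())) for c in range(278,392,3)])
for c in(308,318,326):print('col',c,[(r,*H[r,c].round(0).astype(int),int(p[r,c].mean())) for r in range(146,234,3)])
E
```

```text
TCP px [317.81854108 249.64631646]
row 165 [(278, np.int64(-92), np.int64(-54), np.int64(-1), 197), (281, np.int64(-98), np.int64(-46), np.int64(32), 250), (284, np.int64(-97), np.int64(-42), np.int64(28), 49), (287, np.int64(-97), np.int64(-39), np.int64(24), 250), (290, np.int64(-96), np.int64(-35), np.int64(22), 248), (293, np.int64(-97), np.int64(-31), np.int64(23), 230), (296, np.int64(-93), np.int64(-28), np.int64(2), 107), (299, np.int64(-96), np.int64(-23), np.int64(21), 110), (302, np.int64(-96), np.int64(-19), np.int64(22), 214), (305, np.int64(-96), np.int64(-15), np.int64(22), 207), (308, np.int64(-96), np.int64(-11), np.int64(22), 208), (311, np.int64(-96), np.int64(-7), np.int64(21), 208), (314, np.int64(-96), np.int64(-3), np.int64(21), 207), (317, np.int64(-96), np.int64(1), np.int64(21), 178), (320, np.int64(-96), np.int64(4), np.int64(21), 176), (323, np.int64(-97), np.int64(8), np.int64(22), 177), (326, np.int64(-96), np.int64(12), np.int64(21), 176), (329, np.int64(-96), np.int64(16), np.int64(21), 178), (332, np.int64(-96), np.int64(20), np.int64(21), 106), (335,
[... 11576 characters left out ...]
.int64(-52), np.int64(13), np.int64(20), 110), (200, np.int64(-48), np.int64(13), np.int64(21), 34), (203, np.int64(-44), np.int64(13), np.int64(21), 37), (206, np.int64(-40), np.int64(13), np.int64(21), 42), (209, np.int64(-36), np.int64(13), np.int64(23), 41), (212, np.int64(-35), np.int64(13), np.int64(33), 45), (215, np.int64(-35), np.int64(13), np.int64(44), 49), (218, np.int64(-32), np.int64(12), np.int64(49), 193), (221, np.int64(-29), np.int64(12), np.int64(50), 185), (224, np.int64(-24), np.int64(13), np.int64(49), 181), (227, np.int64(-20), np.int64(13), np.int64(49), 185), (230, np.int64(-16), np.int64(13), np.int64(48), 180), (233, np.int64(-12), np.int64(13), np.int64(49), 185)]
```

From the wrist view, the strip's rear end is at −109 in my frame but should be −118. My origin is therefore 9 mm off along x, and the case's rear is really at about −44, so the case is at about +6. I'll correct the origin, then descend at x = −70, y = 0.

```bash
echo "O=np.array([.5666,.0874]);hx.__defaults__=(0,O,YAW)
def hpos():
    a=np.deg2rad(YAW);q=get_obs();w=q['tool_pos'][:2]-O;return (1000*np.array([w@[np.cos(a),np.sin(a)],w@[-np.sin(a),np.cos(a)],q['tool_pos'][2]])).round(1)" >> h.py
python3 - <<'E'
from h import *
print(hpos(),delta(hx(-.07),.03))
E
```

```text
[-8.710e+01 -1.000e-01  2.265e+02] [19.65 -1.71 -0.  ]
```

{"api": "move_arm", "payload": {"commands": [[[4,-0.5,0,0],[4,-0.5,0,0],[4,-0.5,0,0],[4,-0.2,0,0],[2,0,0,0],[1,0,0,0],[0,0,0,0],[0,0,0,0]]]}}

```text
clock: 3.3
tool_pos: [0.5987, 0.0245, 0.0377]
orientation: [162.0, 89.9, 8.3]
force: [0.3, 0.0, -0.0]
opening: 0.0003
```

```bash
python3 - <<'E'
from h import *
print(hpos(),get_obs()['force'],angs()[:2])
p,d,T,K=grab('scene','s2');q,_,_,_=grab('wrist','w2')
a=cv2.resize(p[180:260,295:425],(780,480),interpolation=cv2.INTER_CUBIC);cv2.imwrite('pics/c2.png',a[:,:,::-1])
E
```

```text
[-70.6  -1.   37.7] [ 0.2558879   0.00709519 -0.015873  ] (np.float64(-179.94229116595668), np.float64(-269.94225304622313))
```

View pics/w2.png

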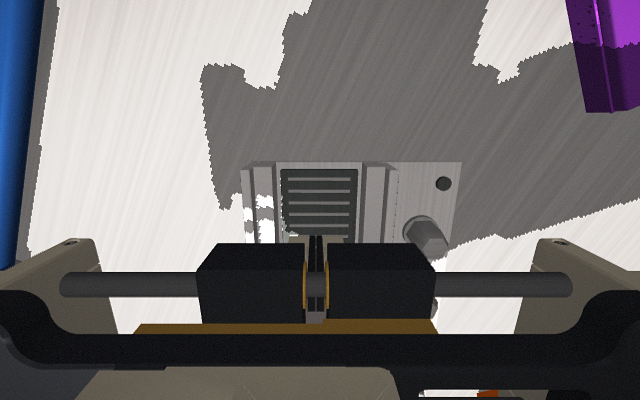

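The wrist view shows the fingers (col ~316, row 240) centred over the ribbed strip (282–357), clear of both rails and of the nut at (428,238). I'll press down gently.

{"api": "move_arm", "payload": {"commands": [[[0.4,0,0,0],[0.4,0,0,0],[0.4,0,0,0],[0.4,0,0,0],[0.3,0,0,0],[0.3,0,0,0],[0.2,0,0,0],[0,0,0,0]]]}}

```text
clock: 4.2
tool_pos: [0.5979, 0.0243, 0.0127]
orientation: [62.5, 90.0, -91.3]
force: [-2.4, 0.9, 7.2]
opening: 0.0003
```

{"api": "move_arm", "payload": {"commands": [[[0.1,0,0,0],[0.1,0,0,0],[0,0,0,0],[0,0,0,0]]]}}

```text
clock: 4.6
tool_pos: [0.5979, 0.0243, 0.0111]
orientation: [100.5, 90.0, -53.3]
force: [-3.5, 0.4, 8.3]
opening: 0.0001
```

{"api": "move_arm", "payload": {"commands": [[[0.1,0,0,0],[0.1,0,0,0],[0,0,0,0],[0,0,0,0]]]}}

```text
clock: 5.0
tool_pos: [0.5979, 0.0243, 0.0101]
orientation: [132.0, 90.0, -21.7]
force: [-6.3, -0.1, 18.5]
opening: 0.0005
```

```bash
python3 - <<'E'
from h import *
o=get_obs();print(o['clock'],hpos(),o['force'],delta(hx(-.04),.01))
E
```

```text
5.0 [-70.5  -0.2  10.1] [-6.31551275 -0.05935132 18.49126266] [ 0.01 -3.05  0.02]
```

The strip is bottomed: z is 10.1 mm and the force is 18.5 N. Now I'll slide forward with it held down.

{"api": "move_arm", "payload": {"commands": [[[0,-0.25,0,0],[0,-0.25,0,0],[0,-0.25,0,0],[0,-0.25,0,0],[0,-0.2,0,0],[0,0,0,0]]]}}

```text
clock: 5.6
tool_pos: [0.5949, 0.0348, 0.0102]
orientation: [149.8, 89.8, -3.9]
force: [1.8, -5.6, 10.8]
opening: 0.0006
```

{"api": "move_arm", "payload": {"commands": [[[0,-0.2,0,0],[0,-0.2,0,0],[0,-0.2,0,0],[0,-0.2,0,0],[0,0,0,0]]]}}

```text
clock: 6.1
tool_pos: [0.5915, 0.0419, 0.0103]
orientation: [150.4, 89.7, -3.4]
force: [3.5, -5.7, 10.1]
opening: 0.0002
```

```bash
python3 - <<'E'
from h import *
o=get_obs();print(o['clock'],hpos(),o['force'],o['force'][:2]@(hx(1)-hx(0)))
p,d,T,K=grab('scene','s3')
a=cv2.resize(p[150:260,280:440],(800,550),interpolation=cv2.INTER_CUBIC);cv2.imwrite('pics/c3.png',a[:,:,::-1])
E
```

```text
6.1 [-51.8  -2.2  10.3] [ 3.52783709 -5.71034448 10.1075518 ] -6.681215100550087
```

View pics/c3.png

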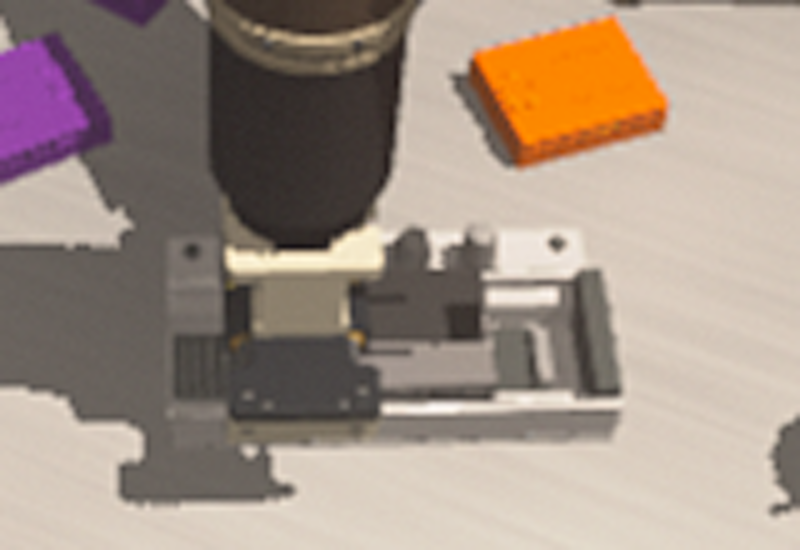

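The crop shows the finger behind the case, the tooth lowered ahead of it (~(540,350)) and the stop at (600,330). I'll continue, with a bit more down-force and a small lateral correction.

{"api": "move_arm", "payload": {"commands": [[[0.05,-0.2,0.05,0],[0.05,-0.25,0.05,0],[0,-0.25,0.05,0],[0,-0.25,0,0],[0,-0.25,0,0],[0,-0.25,0,0],[0,-0.25,0,0],[0,-0.25,0,0]]]}}

```text
clock: 6.95
tool_pos: [0.5829, 0.0585, 0.0102]
orientation: [151.2, 89.6, -2.6]
force: [5.5, -11.0, 15.2]
opening: 0.0005
```

```bash
python3 - <<'E'
from h import *
o=get_obs();print(o['clock'],hpos(),o['force'],o['force'][:2]@(hx(1)-hx(0)),angs()[:2])
E
```

```text
6.95 [-33.2  -1.9  10.2] [  5.52074519 -10.96203506  15.18805077] -12.273219014829378 (np.float64(-179.91728265830199), np.float64(-269.9161849175912))
```

{"api": "move_arm", "payload": {"commands": [[[0.02,-0.25,0,0],[0.02,-0.25,0,0],[0.02,-0.25,0,0],[0,-0.25,0,0],[0,-0.25,0,0],[0,-0.25,0,0],[0,-0.25,0,0],[0,-0.25,0,0]]]}}

```text
clock: 7.75
tool_pos: [0.5747, 0.0763, 0.0102]
orientation: [152.4, 89.6, -1.3]
force: [7.6, -12.6, 17.9]
opening: 0.0005
```

```bash
python3 - <<'E'
from h import *
o=get_obs();print(o['clock'],hpos(),o['force'],o['force'][:2]@(hx(1)-hx(0)),angs()[:2])
p,d,T,K=grab('scene','s4')
P=cloud(d,T,K);a=np.deg2rad(YAW);Rh=np.array([[np.cos(a),np.sin(a)],[-np.sin(a),np.cos(a)]])
H=P.copy();H[...,:2]=(P[...,:2]-O)@Rh.T;H*=1000
for y in(-25,-15,0):
    m=(abs(H[...,1]-y)<6)&(H[...,2]>44.5)&(H[...,2]<54)&(H[...,0]>-30)&(H[...,0]<150);x=np.sort(H[m][:,0]);print(y,x[[0,-1]] if len(x) else 0,len(x))
    h=np.histogram(x,np.arange(-30,140,5));print(dict(zip(h[1].astype(int).tolist(),h[0].tolist())))
E
```

```text
7.75 [-13.5  -2.4  10.2] [  7.59219286 -12.64308722  17.93136226] -14.696113403773337 (np.float64(-179.90210399800873), np.float64(-269.90068977648025))
-25 [ 27.17537927 124.8443878 ] 91
{-30: 0, -25: 0, -20: 0, -15: 0, -10: 0, -5: 0, 0: 0, 5: 0, 10: 0, 15: 0, 20: 0, 25: 2, 30: 4, 35: 5, 40: 7, 45: 7, 50: 7, 55: 5, 60: 6, 65: 7, 70: 8, 75: 5, 80: 7, 85: 7, 90: 8, 95: 4, 100: 0, 105: 0, 110: 0, 115: 0, 120: 2, 125: 0, 130: 0}
-15 [ 27.75863211 128.58014217] 92
{-30: 0, -25: 0, -20: 0, -15: 0, -10: 0, -5: 0, 0: 0, 5: 0, 10: 0, 15: 0, 20: 0, 25: 2, 30: 4, 35: 7, 40: 6, 45: 4, 50: 7, 55: 7, 60: 7, 65: 6, 70: 7, 75: 6, 80: 7, 85: 7, 90: 5, 95: 6, 100: 0, 105: 0, 110: 0, 115: 1, 120: 1, 125: 2, 130: 0}
0 [ 34.5945132  128.95932698] 85
{-30: 0, -25: 0, -20: 0, -15: 0, -10: 0, -5: 0, 0: 0, 5: 0, 10: 0, 15: 0, 20: 0, 25: 0, 30: 1, 35: 6, 40: 8, 45: 6, 50: 6, 55: 5, 60: 6, 65: 7, 70: 9, 75: 7, 80: 6, 85: 5, 90: 6, 95: 3, 100: 0, 105: 0, 110: 0, 115: 1, 120: 1, 125: 2, 130: 0}
```

The case's leading edge is at about +99, passing over the lowered tooth with about 16 mm to go, and the strip is still bottomed.

{"api": "move_arm", "payload": {"commands": [[[0.01,-0.2,0,0],[0.01,-0.2,0,0],[0,-0.2,0,0],[0,-0.2,0,0],[0,-0.2,0,0],[0,-0.2,0,0],[0,-0.1,0,0]]]}}

```text
clock: 8.5
tool_pos: [0.5692, 0.0881, 0.0101]
orientation: [153.1, 89.5, -0.6]
force: [7.7, -13.9, 19.0]
opening: 0.0003
```

{"api": "move_arm", "payload": {"commands": [[[0,-0.1,0,0],[0,-0.1,0,0],[0,0,0,0]]]}}

```text
clock: 8.8
tool_pos: [0.5683, 0.0899, 0.0102]
orientation: [154.0, 89.5, 0.3]
force: [7.2, -12.0, 19.9]
opening: 0.0004
```

{"api": "move_arm", "payload": {"commands": [[[0,-0.1,0,0],[0,0,0,0]]]}}

```text
clock: 9.0
tool_pos: [0.5678, 0.0908, 0.0102]
orientation: [154.0, 89.5, 0.3]
force: [6.7, -12.3, 20.8]
opening: 0.0001
```

```bash
cat >> h.py <<'E'
def report(f):
    o=get_obs();print(o['clock'],hpos(),o['force'].round(1),(o['force'][:2]@(hx(1)-hx(0))).round(1))
    p,d,T,K=grab('scene',f)
    P=cloud(d,T,K);a=np.deg2rad(YAW);Rh=np.array([[np.cos(a),np.sin(a)],[-np.sin(a),np.cos(a)]])
    H=P.copy();H[...,:2]=(P[...,:2]-O)@Rh.T;H*=1000
    for y in(-25,-15,0,15):
        m=(abs(H[...,1]-y)<6)&(H[...,2]>46.5)&(H[...,2]<54)&(H[...,0]>-60)&(H[...,0]<150)
        if m.any():
            x=H[m];print(y,x[:,0].min().round(1),x[:,0].max().round(1),np.median(x[:,2]).round(1))
    a=cv2.resize(p[150:260,280:440],(800,550),interpolation=cv2.INTER_CUBIC);cv2.imwrite('pics/'+f+'c.png',a[:,:,::-1])
E
python3 -c "
from h import *
report('s5')"
```

```text
9.0 [ 2.5 -2.6 10.2] [  6.7 -12.3  20.8] -14.0
-25 44.4 119.2 49.6
-15 44.5 123.1 49.5
0 51.5 113.5 49.7
15 50.7 124.3 49.2
```

Not yet at the stop, as the force hasn't risen. I'll go on in 1 mm steps.

{"api": "move_arm", "payload": {"commands": [[[0,-0.1,0,0],[0,-0.05,0,0],[0,0,0,0]]]}}

```text
clock: 9.35
tool_pos: [0.5675, 0.0915, 0.0102]
orientation: [149.6, 89.5, -4.1]
force: [10.4, -18.0, 19.1]
opening: 0.0007
```

{"api": "move_arm", "payload": {"commands": [[[0,-0.1,0,0],[0,0,0,0]]]}}

```text
clock: 9.55
tool_pos: [0.5673, 0.0915, 0.0102]
orientation: [144.2, 89.5, -9.5]
force: [12.9, -22.2, 17.4]
opening: 0.0004
```

```bash
python3 -c "
from h import *
report('s6')"
```

```text
9.55 [ 3.3 -2.5 10.2] [ 12.9 -22.2  17.4] -25.6
-25 44.4 112.9 49.1
-15 44.5 114.7 49.5
0 52.3 122.9 49.5
15 53.1 113.6 49.3
```

The TCP stalled at x = 3.3 while the push force rose from 14 to 26 N, so the case is against the stop. Now I'll draw back with the strip still held down.

{"api": "move_arm", "payload": {"commands": [[[0,0.1,0,0],[0,0.15,0,0],[0,0.2,0,0],[0,0.25,0,0],[0,0.25,0,0],[0,0.25,0,0],[0,0.25,0,0],[0,0,0,0]]]}}

```text
clock: 10.4
tool_pos: [0.5715, 0.0842, 0.0101]
orientation: [-173.2, 89.5, 33.1]
force: [-8.9, 14.0, 25.8]
opening: 0.0005
```

```bash
python3 -c "
from h import *
report('s7')"
```

```text
10.4 [-5.  -3.  10.1] [-8.9 14.  25.8] 16.5
-25 35.9 122.1 49.2
-15 36.4 115.0 49.1
0 43.1 114.3 49.1
15 41.9 121.0 49.6
```

The finger is 8 mm off the case, which stayed home, and the strip is still bottomed. I'll go a little further back, then straight up.

{"api": "move_arm", "payload": {"commands": [[[-0.03,0.25,0,0],[0,0.25,0,0],[0,0.25,0,0],[0,0.25,0,0],[0,0.2,0,0],[0,0,0,0]]]}}

```text
clock: 11.05
tool_pos: [0.5767, 0.0732, 0.0101]
orientation: [-174.6, 89.5, 31.7]
force: [-7.6, 13.4, 24.5]
opening: 0.0003
```

```bash
python3 -c "
from h import *
report('s8')"
```

```text
11.05 [-17.2  -2.8  10.1] [-7.6 13.4 24.5] 15.4
-25 21.6 113.3 49.4
-15 22.6 114.7 49.5
0 28.7 114.6 49.8
15 30.8 113.3 49.5
```

{"api": "move_arm", "payload": {"commands": [[[-0.2,0,0,0],[-0.2,0,0,0],[-0.2,0,0,0],[-0.2,0,0,0],[-0.3,0,0,0],[-0.3,0,0,0],[-0.3,0,0,0],[-0.4,0,0,0]]]}}

```text
clock: 11.9
tool_pos: [0.5726, 0.0694, 0.0275]
orientation: [-6.8, 89.9, -160.6]
force: [-0.1, -0.1, -0.0]
opening: 0.0005
```

{"api": "move_arm", "payload": {"commands": [[[-2,1,0,0],[-4,1,0,0],[-4,0,0,0],[-4,0,0,0],[-4,0,0,0],[0,4,0,0],[0,4,0,0],[0,0,0,0]]]}}

```text
clock: 12.7
tool_pos: [0.6182, -0.0232, 0.2074]
orientation: [0.0, 89.9, -154.0]
force: [0.1, -0.6, -0.5]
opening: 0.0005
```

```bash
python3 -c "
from h import *
report('s9');grab('side','d9')
p=load('s9')[0][175:255,290:420];q=load('d9')[0][160:240,225:355]
cv2.imwrite('pics/f9.png',cv2.resize(np.vstack([p,q]),(488,600),interpolation=cv2.INTER_CUBIC)[:,:,::-1])"
```

```text
12.7 [-122.1    2.5  207.4] [ 0.1 -0.6 -0.5] -0.6
-25 15.7 113.4 49.2
-15 14.8 114.4 49.3
0 15.1 113.7 49.3
15 16.6 121.7 49.5
```

View pics/f9.png

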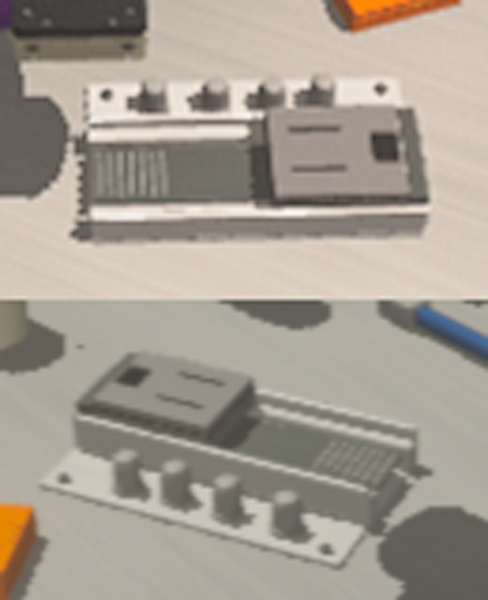

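Both views show the case flat against the stop (x 15–115) with the four nuts standing. One last check on whether the strip sprang fully up.

```bash
python3 -c "
from h import *
a=np.deg2rad(YAW);Rh=np.array([[np.cos(a),np.sin(a)],[-np.sin(a),np.cos(a)]])
for f in('scene0','s9','side0','d9'):
    p,d,T,K=load(f);H=cloud(d,T,K);H[...,:2]=(H[...,:2]-O)@Rh.T;H*=1000
    m=(abs(H[...,1])<12)&(H[...,0]>-105)&(H[...,0]<-55)&(H[...,2]<40);n=(H[...,0]>20)&(H[...,0]<80)&(abs(H[...,1])<25)&(H[...,2]>42)
    c=np.linalg.lstsq(np.c_[H[n][:,:2],np.ones(n.sum())],H[n][:,2],rcond=None)[0]
    print(f,'strip z',np.median(H[m][:,2]).round(1),m.sum(),'case tilt deg',np.degrees(c[:2]).round(2))
d=cv2.absdiff(load('scene0')[0],load('s9')[0]).max(2);print('diff px',[(k,int((d[s]>60).sum())) for k,s in dict(mug=np.s_[215:262,455:503],can=np.s_[260:320,415:458],wrench=np.s_[258:315,240:365],jar=np.s_[185:225,178:213]).items()])
close_job()"
```

```text
scene0 strip z 21.4 127 case tilt deg [1.1  0.12]
s9 strip z 20.9 124 case tilt deg [100.86 -24.25]
side0 strip z 22.0 84 case tilt deg [0.43 0.06]
d9 strip z 22.3 85 case tilt deg [-54.6  -46.73]
diff px [('mug', 0), ('can', 0), ('wrench', 0), ('jar', 230)]
the job is handed in; nothing more can be done
```

I pressed the strip to its stop, pushed the case fully home with it held down, drew the fingertip about 20 mm back off the case, and then let the strip up. The job was handed in at about 13 s, with the arm clear of everything.

**Checks that passed:**
- **Case home:** it spans holder x of about 15 to 115 mm. The push force rose from 14 to 26 N while the fingertip stalled.
- **Case flat:** its top reads about 49 mm along its whole length.
- **Strip up:** it is back at its starting height, 21–22 mm in both views, so the tooth should be up behind the case's leading wall. The tooth itself is hidden under the case, so I did not see it directly.
- **Other things:** the four nuts look undisturbed, and the mug, can and wrench areas show no change in the pictures.

**Checks that failed or disagreed:**
- **Tilt fit:** the final fit gave nonsense values because the mask had no upper height limit and took in pixels of the raised arm. I relied on the flat 49 mm readings instead.
- **Jar:** its area differed by 230 pixels. The arm never went near it, so this is probably the arm's shadow, but I did not look into it before handing in.
- **Holder position:** my first estimate was 9 mm off along the lane. The wrist view corrected it before any contact.

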